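Swing a bar into line on a fixture and close the strap

TASK

The aluminium bar lies askew on the fixture plate. Without lifting it, push the end that lies near the round post up against that post, then, with the bar bearing on the post as its pivot, swing the other end round until the bar's long side sits flush against both the post and the square stop block. Finally swing the strap fully over the bar to its end stop, and leave the things standing around undisturbed.

Things in the scene. Friction and masses are not known exactly. Their poses are not given: they have to be found in the camera images.
- jig: Fixture: dark steel plate 220 (x) x 280 (y) mm, fixed, its top 10 mm above the bench. Origin at bench height under the place for the bar's centre; the plate spans x -130 to 90, y -140 to 140 mm. Its y axis is the line the bar must lie along; +x points across it to post and stop block. Nothing stands on the plate on the -x side of that line
- bar: Aluminium bar, 30 (x) x 190 (y) x 22 (z) mm, about 0.34 kg, loose on the plate. Origin: centre of its underside, 10 mm above the bench. Its +x long side goes against post and stop block; its -y end lies 5 to 30 mm off the post. Starts turned 0.35 to 0.55 rad anticlockwise from the jig's y axis, its +y end swung to the jig's -x side. When home its centre is at x = 0, y = 0 (+-20 mm) of the jig
- post_top (a point): Centre of the top of the round steel post: 16 mm diameter, top 31.5 mm above the bench, axis at x = 23, y = -60 mm in the jig's frame
- stop_face (a point): Centre of the square stop block's face towards the bar, 20 mm above the bench, at x = 15, y = 65 mm in the jig's frame; the block is 26 mm wide along y, its top 30 mm above the bench
- strap (a joint): Flat aluminium strap swinging horizontally on a pillar. 0 = fully over the bar, at its end stop, pointing to the jig's -x; grows as it opens clockwise seen from above (1.57: pointing to the jig's +y), up to 2.4; starts at 1.3 to 2.1 rad. Stays where left; 0.5 N at the knob moves it. 18 mm wide, 36 to 42 mm above the bench: passes 4 mm above bar, post and block
- strap_pivot (a point): On the strap's vertical turning axis, 39 mm above the bench, at x = 50, y = 5 mm in the jig's frame; the pillar's 18 mm cap reaches up to 48 mm
- strap_knob (a point): Centre line of the upright black knob on the strap's free end, 80 mm from the turning axis, at 66 mm above the bench. The knob is 18 mm in diameter and reaches from 42 to 82 mm above the bench
- mic_sleeve: Bystander: black microphone sleeve with a copper-brown end, 36 mm diameter, 104 mm tall, standing loose. Origin at the centre of its underside
- bell_c: Bystander: black bell-shaped microphone housing with a neck, 55 mm diameter, 91 mm tall, standing loose. Origin at the centre of its underside
- tape_roll: Bystander: roll of tape lying flat, 63 mm diameter, 19 mm high, loose. Origin at the centre of its underside
Things that resemble listed ones, but are neither listed nor needed, are in the scene too. There is more than one size of the bar; the one meant has the size given above.

How it is judged:
By the outcome, as a careful person would: the job done as asked, in the order asked, and still so for the second after the job is handed in, with the robot touching nothing.
It also fails if it takes over 64 s, if anything falls off the work surface, if the arm or the gripper's body presses on something with over 40 N, if the wrist force passes 120 N, or if a joint passes its speed limit or range.

ROBOT

A 7-joint arm with a two-finger parallel gripper is mounted at the origin on a cart in front of the work surface, level with it; the furniture and walls round the work are solid. World frame = base frame: x ahead of the robot, y to its left, z up, the work surface at z = 0. Lengths are in m, angles in rad, forces in N, time in s.
With the tool pointing down it reaches from about 0.4 to 0.85 m from the base axis. Payload 4.5 kg.
Tool frame: the origin (TCP) lies midway between the tips of the shut fingers; the grasp point (between the pads) lies 19 mm behind it; z points along the fingers, y is the line along which they close (so a half turn about z gives the same grasp; the last joint's range is limited). The gripper opens to 88 mm and grips with 3 to 60 N. Pads are 18 mm wide; open, the fingers measure 123 mm over their backs; the gripper's body (75 mm by 187 mm) begins 45 mm behind the grasp point.
Start: joints at [1.342, 0.689, -0.195, 1.565, 0.157, 0.902, -0.215], TCP at [0.162, -0.604, 0.239] pointing down, gripper open.
Joint ranges: [-3.01, 3.01], [-0.46, 2.08], [-1.47, 1.51], [0.13, 2.56], [-1, 4.14], [0.04, 2.09], [-2.66, 2.66]. Speed limits (rad/s): [2.57, 2.57, 3.14, 3.14, 3.14, 3.14, 3.14].

INTERFACE

Orientations are given as a unit quaternion [x, y, z, w].
In Python, from plant import r gives the robot as it stands. The module is installed in compiled form; this text tells all that it offers.
- The arm moves only by the tool step_arm, never from a script. Its argument "series" is a list of rows, each a list of 7 numbers: the shift along the world's x, y, z in mm, then the turn, a rotation vector about the world's x, y, z in rad, then the closure, from 0 (fully open) to 1 (shut). A call has 1 to 20 rows; each row shifts and turns the commanded pose from where the row before left it; what a row does not reach is not made up. A row lasts 1/10 s, in which the tool goes at most 50 mm and 8.59 degrees, less where a joint would pass 70% of its speed; a pose out of reach is approached as far as the arm can. A call is refused whole if a number of a shift passes 50 or a number of a turn 0.15, either way. A call with a gripper value outside its range is refused whole. The fingers move at their own pace and stop on an object; "force" is the grip in N (left out, the last holds). Time passes only in rows, so rows that do not move let the fingers close. It gives the time, the measured TCP pose, the force, the opening and the grip force at its end, in the units of the state.
- r.get_state(): the state, without advancing time (a new reading comes with each control period).
- r.snapshot(name): name is "side" or "top" or "wrist"; returns (picture, depth): 480x640x3 uint8, blue, green, red; 480x640 float32, m along the optical axis (not along the pixel's ray), 0 where there is no reading.
- r.get_calibration(name): a dict with "intrinsics" (3x3 intrinsics, pixels), "dist_coeffs" ([k1, k2, p1, p2, k3] as OpenCV has them; the pictures are not rectified), "pose" (4x4, takes a point from camera to world coordinates). Camera axes: x right, y up, looking along -z (the intrinsics and any distortion apply to the point x, -y, -z); pixel columns grow to the right and rows downward; lengths in m; the calibration is good to about 2 mm. A picture is of the moment at which its call begins: read the wrist's pose just before it. get_calibration takes no time and is no camera call; for the wrist camera it gives the pose at the moment of the call.
- r.finish_job(): hands the job in; it is judged then, once.
The state is a dict: "clock": time; "q": joint angles; "qd": joint speeds; "joint_torque": joint torques, N m; "tool_pos": TCP position; "eef_rot": TCP orientation; "contact_force": force on the tool from outside, world axes, zero at the start; "moment": the same for the moment, N m; "opening": opening from 0.0 (shut) to 1.0 (fully open); "finger_force": force on a finger pad.
Only numpy, scipy, OpenCV 4.12 (cv2) and the standard library are available. Lean on these libraries where they do the work, as an engineer would, in place of code of your own. Each camera call takes 0.05 s, during which the arm holds its last target. There are 200 camera calls.

## Working session

There is one attempt and no reset: what is moved stays moved. The work goes in short steps, Python scripts to look and compute and a tool call to move; the robot and the scene stay as the last step left them, time stands still between calls to the robot, and variables do not carry over. Pictures are saved under pics/ and viewed, at most 10 in all, crops included, and the job is handed in when it is done.

Besides the shell and the picture viewer there is one more tool, called after "Request:" as name([rows], argument=value, ...), one row to a line, values as JSON. step_arm: Moves the arm, as the interface text tells. Its arguments: {"type":"object","properties":{"series":{"type":"array"},"force":{"type":"number"}},"required":["series"]}

```bash
mkdir -p pics; cat > h.py <<'E'
import numpy as np, cv2
from plant import r
def ray(c,uv):
    uv=np.array(uv,float).reshape(-1,1,2)
    n=cv2.undistortPoints(uv,np.array(c["intrinsics"],float),np.array(c["dist_coeffs"],float)).reshape(-1,2)
    P=np.array(c["pose"]); d=np.c_[n[:,0],-n[:,1],-np.ones(len(n))]
    return P[:3,3], d@P[:3,:3].T
def plane(c,uv,z):
    o,d=ray(c,uv); return o+d*((z-o[2])/d[:,2])[:,None]
def deep(c,uv,D):
    uv=np.array(uv).reshape(-1,2); o,d=ray(c,uv)
    z=np.array([D[int(round(v)),int(round(u))] for u,v in uv]); return o+d*z[:,None]
E
python3 - <<'E'
from h import *
s=r.get_state(); print({k:np.round(v,3) for k,v in s.items()})
for n in ["side","top"]:
    c=r.get_calibration(n); p,d=r.snapshot(n); cv2.imwrite(f"pics/{n}0.png",p); np.save(f"{n}0.npy",d)
    print(n,np.round(c["pose"],3).tolist(),np.round(c["intrinsics"],1).tolist(),c["dist_coeffs"])
E
```

```text
{'clock': np.float64(0.0), 'q': array([ 1.342,  0.69 , -0.194,  1.566,  0.157,  0.903, -0.215]), 'qd': array([ 0.   ,  0.   , -0.002,  0.   , -0.   ,  0.001, -0.001]), 'joint_torque': array([-0.0000e+00, -5.2756e+01, -1.2670e+00, -1.5343e+01, -5.3000e-02,
        7.0000e-03,  0.0000e+00]), 'tool_pos': array([ 0.162, -0.603,  0.238]), 'eef_rot': array([ 0.991,  0.131, -0.   , -0.001]), 'contact_force': array([-0.056,  0.019,  0.255]), 'moment': array([-0.007,  0.002,  0.013]), 'finger_force': np.float64(0.0), 'opening': np.float64(0.998)}
side [[0.994, 0.084, -0.068, 0.505], [-0.107, 0.659, -0.745, -1.03], [-0.017, 0.748, 0.664, 0.909], [0.0, 0.0, 0.0, 1.0]] [[584.3, 0.0, 326.8], [0.0, 584.3, 231.5], [0.0, 0.0, 1.0]] [-0.06683679  0.          0.          0.          0.        ]
top [[0.018, 0.997, -0.08, 0.484], [-1.0, 0.018, 0.006, -0.068], [0.008, 0.08, 0.997, 1.347], [0.0, 0.0, 0.0, 1.0]] [[615.8, 0.0, 320.3], [0.0, 615.8, 247.8], [0.0, 0.0, 1.0]] [-0.04016419  0.          0.          0.          0.        ]
```

View pics/top0.png

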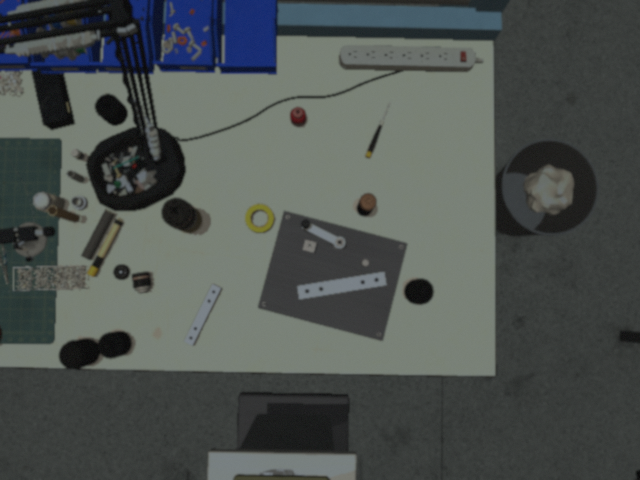

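View pics/side0.png

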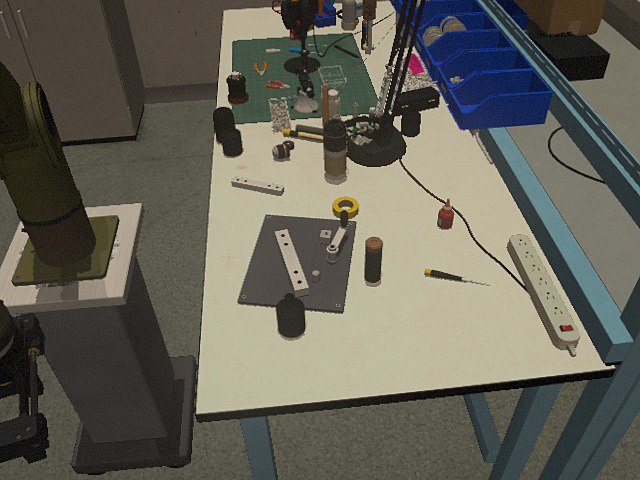

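Top view: the dark plate has corners near (285,212), (405,242), (382,338) and (260,307). Post is at (365,263), stop block at (309,246), strap runs from (340,242) to its knob at (305,223). Two bars are candidates: one on the plate, (298,292)–(386,280), and a narrower, shorter one off it, (218,288)–(192,343). The one on the plate fits the description. Bystanders: sleeve (367,204), bell (419,291), tape (260,218).

```bash
cat > m.py <<'E'
from h import *
def comps(m,amin=20):
    n,l,s,c=cv2.connectedComponentsWithStats(m.astype(np.uint8)); 
    return [(l==i,s[i],c[i]) for i in range(1,n) if s[i][4]>=amin]
def bar_top(p):
    hsv=cv2.cvtColor(p,cv2.COLOR_BGR2HSV); plate=np.zeros(p.shape[:2],np.uint8)
    return hsv
E
python3 - <<'E'
from m import *
p=cv2.imread("pics/top0.png"); d=np.load("top0.npy"); c=r.get_calibration("top")
g=cv2.cvtColor(p,cv2.COLOR_BGR2GRAY)
print("gray plate",g[320,340],"bar",g[287,340],"bench",g[350,300])
q=np.zeros(g.shape,np.uint8); cv2.fillConvexPoly(q,np.array([[285,214],[403,243],[381,336],[262,306]]),1)
# plate: dark region
m=((g<g[320,340]+25)&(g>30)).astype(np.uint8)
m=cv2.morphologyEx(m,cv2.MORPH_CLOSE,np.ones((3,3)))
for mm,s,ce in comps(m,3000):
    if mm[320,340]:
        ct=max(cv2.findContours(mm.astype(np.uint8),0,2)[0],key=cv2.contourArea); h=cv2.convexHull(ct)
        R=cv2.minAreaRect(plane(c,h[:,0].astype(float),.010)[:,:2].astype(np.float32)*1000); print("plate",R)
        print(np.round(cv2.boxPoints(R),1).tolist())
for mm,s,ce in comps((g>g[320,340]+45)&(q>0),6):
    ct=max(cv2.findContours(mm.astype(np.uint8),0,2)[0],key=cv2.contourArea)
    z=np.median(deep(c,ct[:,0],d)[:,2]); zz=np.percentile(deep(c,np.argwhere(mm)[:,::-1],d)[:,2],[10,50,90])
    R=cv2.minAreaRect(plane(c,ct[:,0].astype(float),zz[1])[:,:2].astype(np.float32)*1000)
    print("blob",s,np.round(ce,1),"z",np.round(zz,4),np.round(R[0],1),np.round(R[1],1),round(R[2],2))
S=cv2.imread("pics/side0.png")
A=cv2.resize(p[195:345,235:445],None,fx=3.8,fy=3.8,interpolation=cv2.INTER_CUBIC)
cv2.imwrite("pics/topc.png",cv2.convertScaleAbs(A,alpha=1.6))
cv2.imwrite("pics/sidec.png",cv2.resize(S[190:345,225:400],None,fx=3.8,fy=3.8,interpolation=cv2.INTER_CUBIC))
E
```

```text
gray plate 58 bar 127 bench 124
plate ((532.823486328125, -104.14990234375), (277.570556640625, 217.8136444091797), 76.26312255859375)
[[394.1000061035156, -213.10000610351562], [605.7000122070312, -264.79998779296875], [671.5999755859375, 4.800000190734863], [460.0, 56.5]]
blob [309 225  36  23 274] [326.4 235.8] z [0.0389 0.0423 0.0468] [616.4 -90.3] [79.4 23.1] 60.67
blob [304 241  11  11  84] [309.  245.9] z [0.0272 0.03   0.0345] [593.8 -52. ] [21.4 19.3] 77.06
blob [363 261   5   4  16] [365.  262.5] z [0.0288 0.0314 0.0334] [ 560.1 -172.8] [6.4 8.6] 1.02
blob [ 298  272   88   27 1117] [341.3 285. ] z [0.0287 0.0321 0.0356] [ 511.2 -123. ] [ 28.5 188.2] 10.24
```

View pics/topc.png

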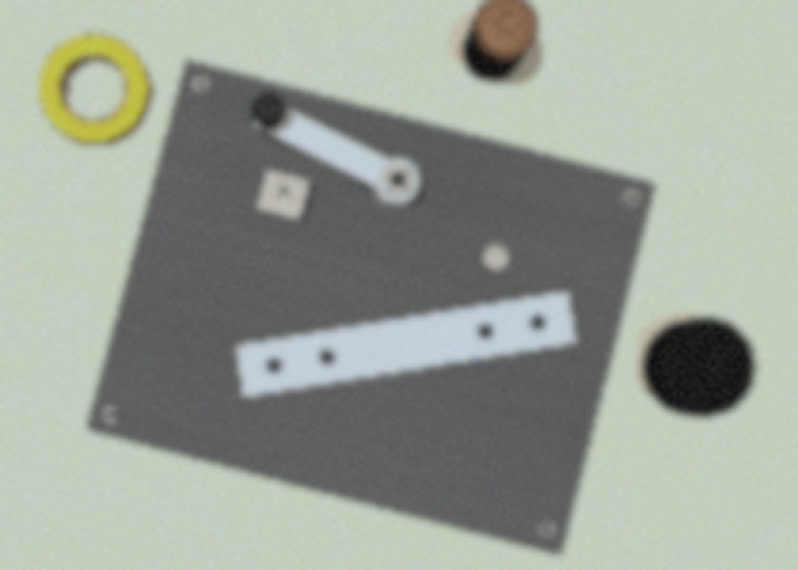

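View pics/sidec.png

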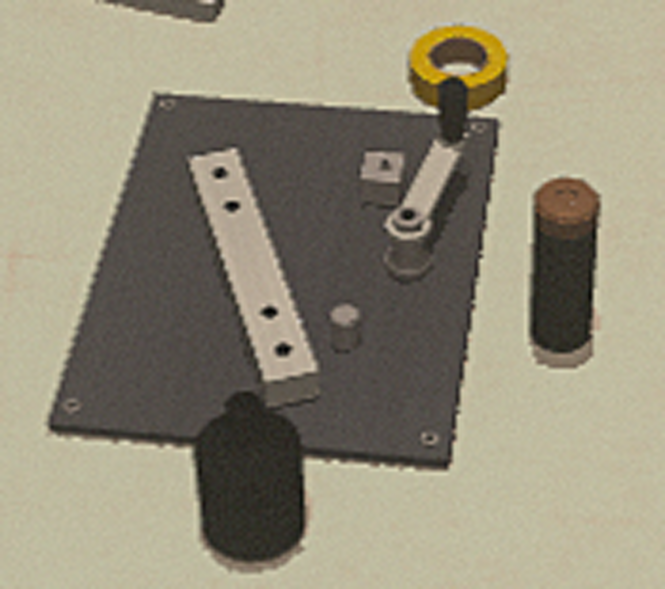

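The crop shows the bar on the plate measuring 28.5 x 188 mm, top at z≈32 mm by depth. That fits 30 x 190 x 22, so it is the bar meant. The post (365,262) and block (309,246) agree with the plate's frame to about 1 mm. The jig is at (552,-109) mm with yaw -13.7°; the bar's centre is at (511,-123) with yaw +10.2°, leaving a gap to the post of about 17 mm. I'll push along the bar's normal with the open fingers as two contacts.

Request:
step_arm([
  [11,17,0,0,0,0,0],
  [22,34.5,0,0,0,-0.007,0],
  [22,34.5,0,0,0,-0.007,0],
  [22,34.5,0,0,0,-0.007,0],
  [22,34.5,0,0,0,-0.007,0],
  [22,34.5,0,0,0,-0.007,0],
  [22,34.5,0,0,0,-0.007,0],
  [22,34.5,0,0,0,-0.007,0],
  [22,34.5,0,0,0,-0.007,0],
  [22,34.5,0,0,0,-0.007,0],
  [22,34.5,0,0,0,-0.007,0],
  [22,34.5,0,0,0,-0.007,0],
  [22,34.5,0,0,0,-0.007,0],
  [22,34.5,0,0,0,-0.007,0],
  [11,17,0,0,0,0,0],
  [0,0,0,0,0,0,0],
])

```text
clock: 1.7
tool_pos: [0.4722, -0.1175, 0.2386]
eef_rot: [0.996, 0.089, 0.001, -0.001]
contact_force: [0.4, 0.9, 0.1]
opening: 1.0
finger_force: 0.0
```

Request:
step_arm([
  [-1,-2,-15,0,0,0,0],
  [0,0,-30,0,0,0,0],
  [0,0,-35,0,0,0,0],
  [0,0,-35,0,0,0,0],
  [0,0,-35,0,0,0,0],
  [0,0,-30,0,0,0,0],
  [0,0,-20,0,0,0,0],
  [0,0,-12,0,0,0,0],
  [0,0,-6,0,0,0,0],
  [0,0,-4,0,0,0,0],
  [0,0,0,0,0,0,0],
])

```text
clock: 2.8
tool_pos: [0.4695, -0.1234, 0.017]
eef_rot: [0.996, 0.086, 0.0, 0.0]
contact_force: [0.4, 0.3, 0.1]
opening: 1.002
finger_force: 0.0
```

```bash
python3 - <<'E'
from h import *
s=r.get_state(); print(s["tool_pos"],s["contact_force"])
p,d=r.snapshot("wrist"); cv2.imwrite("pics/w1.png",p)
E
```

```text
[ 0.46954562 -0.12339637  0.01704618] [0.4071472  0.31713972 0.07617442]
```

View pics/w1.png

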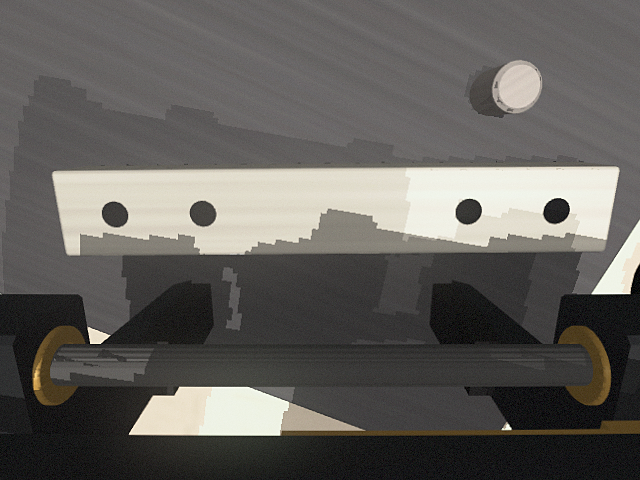

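The wrist view shows the bar edge (50–620, row ~250) parallel to the finger line, with the post at (517,87) beyond it. Both fingers will meet the bar's long side evenly.

Request:
step_arm([
  [3,0.5,0,0,0,0,0],
  [3,0.5,0,0,0,0,0],
  [3,0.5,0,0,0,0,0],
  [3,0.6,0,0,0,0,0],
  [2,0.4,0,0,0,0,0],
  [2,0.4,0,0,0,0,0],
  [1.5,0.3,0,0,0,0,0],
  [1.5,0.3,0,0,0,0,0],
  [1.5,0.3,0,0,0,0,0],
  [1.5,0.3,0,0,0,0,0],
  [1.5,0.2,0,0,0,0,0],
  [1.5,0.3,0,0,0,0,0],
  [1.5,0.3,0,0,0,0,0],
  [1.5,0.2,0,0,0,0,0],
  [1.5,0.3,0,0,0,0,0],
  [0,0,0,0,0,0,0],
])

```text
clock: 4.45
tool_pos: [0.4995, -0.1175, 0.0168]
eef_rot: [0.996, 0.086, 0.0, 0.0]
contact_force: [-1.3, 0.6, -0.4]
opening: 1.001
finger_force: 0.3
```

```bash
python3 - <<'E'
from h import *
s=r.get_state(); print(s["tool_pos"],s["contact_force"],s["moment"])
p,d=r.snapshot("wrist"); cv2.imwrite("pics/w2.png",p)
E
```

```text
[ 0.49951353 -0.11753754  0.0167646 ] [-1.34076248  0.63086325 -0.44502666] [ 0.04423997  0.15222204 -0.02730956]
```

View pics/w2.png

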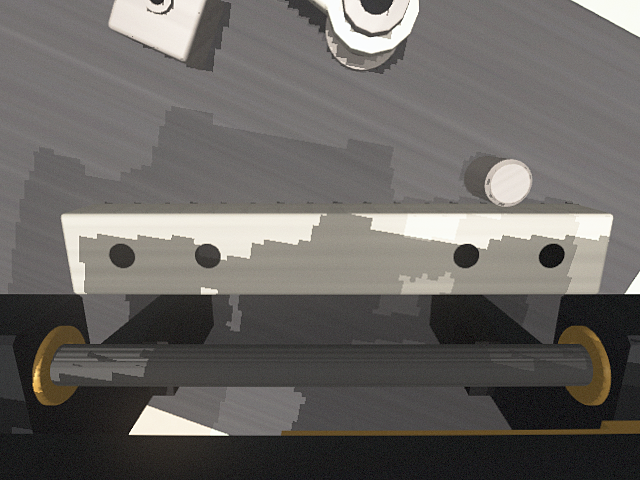

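Both fingers press the bar. The post's edge (row 206) is about 7 px, or 2.4 mm, from the bar's edge (row 213), at about 58 mm from the bar's centre.

Request:
step_arm([
  [1,0.2,0,0,0,0,0],
  [1,0.2,0,0,0,0,0],
  [0.5,0.1,0,0,0,0,0],
  [0.5,0.1,0,0,0,0,0],
  [0,0,0,0,0,0,0],
])

```text
clock: 5.0
tool_pos: [0.5015, -0.1172, 0.0168]
eef_rot: [0.996, 0.086, -0.0, 0.0]
contact_force: [-3.0, -1.0, 1.7]
opening: 1.0
finger_force: 1.6
```

```bash
python3 - <<'E'
from h import *
s=r.get_state(); print(s["tool_pos"],s["contact_force"],s["moment"],s["eef_rot"])
from scipy.spatial.transform import Rotation as R
P=np.array([560.3,-172.7]); T=s["tool_pos"][:2]*1000
for a in np.arange(0,.46,.02):
    c,n=np.cos(a),np.sin(a); print(round(a,2),np.round(P+np.array([[c,n],[-n,c]])@(T-P)-T,1),end=" ")
E
```

```text
[ 0.50150282 -0.11721275  0.01678608] [-3.04031779 -0.97710771  1.74710298] [-0.17165734  0.6028154  -0.03165883] [ 9.96327802e-01  8.56199598e-02 -3.56206195e-04  8.20121950e-05]
0.0 [0. 0.] 0.02 [1.1 1.2] 0.04 [2.3 2.3] 0.06 [3.4 3.4] 0.08 [4.6 4.5] 0.1 [5.8 5.6] 0.12 [7.1 6.6] 0.14 [8.3 7.7] 0.16 [9.6 8.7] 0.18 [10.9  9.6] 0.2 [12.2 10.6] 0.22 [13.5 11.5] 0.24 [14.9 12.4] 0.26 [16.2 13.3] 0.28 [17.6 14.1] 0.3 [19.  14.9] 0.32 [20.4 15.7] 0.34 [21.9 16.4] 0.36 [23.3 17.2] 0.38 [24.8 17.9] 0.4 [26.2 18.5] 0.42 [27.7 19.2] 0.44 [29.2 19.8]
```

Force rose to 3 N, so the bar is bearing on the post. I'll swing about the post axis now, clockwise, with 0.36 of the 0.42 rad first.

Request:
step_arm([
  [1.1,1.2,0,0,0,-0.02,0],
  [1.1,1.1,0,0,0,-0.02,0],
  [1.2,1.1,0,0,0,-0.02,0],
  [1.2,1.1,0,0,0,-0.02,0],
  [1.2,1.1,0,0,0,-0.02,0],
  [1.2,1.0,0,0,0,-0.02,0],
  [1.2,1.1,0,0,0,-0.02,0],
  [1.3,1.0,0,0,0,-0.02,0],
  [1.3,0.9,0,0,0,-0.02,0],
  [1.3,1.0,0,0,0,-0.02,0],
  [1.3,0.9,0,0,0,-0.02,0],
  [1.4,0.9,0,0,0,-0.02,0],
  [1.3,0.9,0,0,0,-0.02,0],
  [1.4,0.8,0,0,0,-0.02,0],
  [1.4,0.8,0,0,0,-0.02,0],
  [1.4,0.8,0,0,0,-0.02,0],
  [1.5,0.7,0,0,0,-0.02,0],
  [1.4,0.8,0,0,0,-0.02,0],
  [0,0,0,0,0,0,0],
])

```text
clock: 6.9
tool_pos: [0.5246, -0.0992, 0.0166]
eef_rot: [0.996, -0.094, -0.001, -0.0]
contact_force: [-5.2, -0.9, 2.5]
opening: 1.001
finger_force: 2.3
```

```bash
python3 - <<'E'
from h import *
s=r.get_state(); print(s["tool_pos"],s["contact_force"],s["moment"],s["eef_rot"])
p,d=r.snapshot("wrist"); cv2.imwrite("pics/w3.png",p)
E
```

```text
[ 0.52462802 -0.09920846  0.0166465 ] [-5.16168338 -0.92638652  2.53883624] [-0.34908561  0.95497965 -0.27121343] [ 9.95525732e-01 -9.44884341e-02 -6.26453527e-04 -2.47472238e-04]
```

View pics/w3.png

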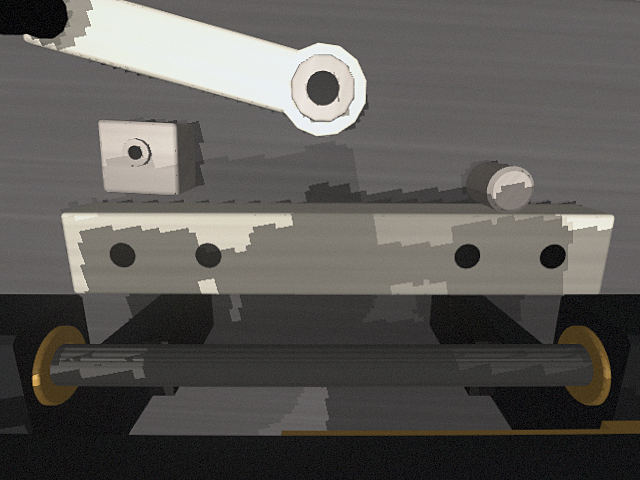

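The bar bears on the post at (510,188); the block face (140,193) is still a few mm off the bar at the far end.

Request:
step_arm([
  [0.7,0.3,0,0,0,-0.01,0],
  [0.8,0.4,0,0,0,-0.01,0],
  [0.7,0.3,0,0,0,-0.01,0],
  [0.8,0.3,0,0,0,-0.01,0],
  [0.7,0.3,0,0,0,-0.01,0],
  [0,0,0,0,0,0,0],
])

```text
clock: 7.55
tool_pos: [0.5281, -0.0977, 0.0166]
eef_rot: [0.993, -0.119, -0.001, -0.0]
contact_force: [-5.2, -0.5, 2.8]
opening: 0.998
finger_force: 2.4
```

Request:
step_arm([
  [0.4,0.2,0,0,0,-0.005,0],
  [0.4,0.2,0,0,0,-0.005,0],
  [0.4,0.1,0,0,0,-0.005,0],
  [0,0,0,0,0,0,0],
])

```text
clock: 7.95
tool_pos: [0.5278, -0.097, 0.0164]
eef_rot: [0.992, -0.125, -0.002, -0.0]
contact_force: [-7.8, -1.9, 3.1]
opening: 1.002
finger_force: 3.4
```

```bash
python3 - <<'E'
from h import *
s=r.get_state(); print(s["tool_pos"],s["contact_force"],s["moment"],s["eef_rot"])
p,d=r.snapshot("wrist"); cv2.imwrite("pics/w4.png",cv2.resize(p[100:310,40:640],None,fx=1.33,fy=1.33,interpolation=cv2.INTER_CUBIC))
E
```

```text
[ 0.52782358 -0.09697049  0.01641953] [-7.76265954 -1.90233636  3.06449093] [-0.06604584  1.41055393  0.34513864] [ 9.92116385e-01 -1.25299247e-01 -2.26922109e-03 -1.65406843e-04]
```

View pics/w4.png

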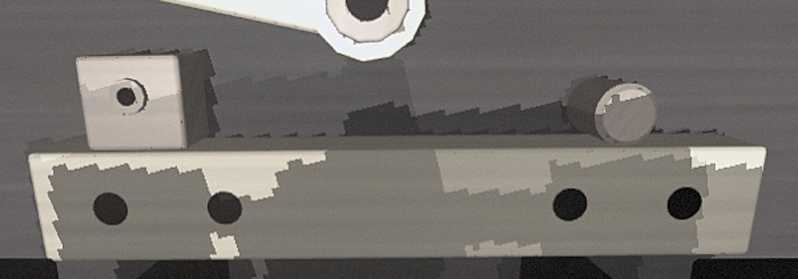

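Request:
step_arm([
  [0.5,-0.1,0,0,0,0.005,0],
  [0.5,-0.1,0,0,0,0.005,0],
  [0.5,-0.1,0,0,0,0.002,0],
  [0,0,0,0,0,0,0],
])

```text
clock: 8.4
tool_pos: [0.5283, -0.0972, 0.0164]
eef_rot: [0.993, -0.12, -0.003, -0.0]
contact_force: [-8.2, 0.2, 4.5]
opening: 0.999
finger_force: 4.2
```

```bash
python3 - <<'E'
from h import *
s=r.get_state(); print(s["tool_pos"],s["contact_force"],s["moment"],s["eef_rot"])
p,d=r.snapshot("wrist"); g=cv2.cvtColor(p,cv2.COLOR_BGR2GRAY); cv2.imwrite("w5.png",p)
for u in [80,300,400,480,500,508,515,540,560]: print(u,g[196:222,u].tolist())
c=r.get_calibration("wrist")
E
```

```text
[ 0.52831208 -0.09719539  0.01642114] [-8.23958354  0.2057454   4.50588593] [-0.15140945  1.76298885 -0.0754673 ] [ 9.92747353e-01 -1.20175185e-01 -3.24850045e-03 -2.55813473e-04]
80 [102, 100, 101, 104, 98, 97, 97, 103, 99, 96, 87, 92, 94, 94, 93, 94, 95, 100, 149, 199, 212, 222, 227, 212, 216, 219]
300 [50, 58, 63, 82, 84, 73, 53, 71, 94, 91, 91, 91, 93, 94, 92, 88, 90, 95, 111, 120, 123, 120, 120, 125, 123, 121]
400 [66, 70, 70, 72, 64, 50, 51, 73, 97, 92, 93, 96, 97, 87, 95, 100, 88, 100, 120, 141, 143, 150, 154, 157, 151, 152]
480 [64, 64, 63, 62, 57, 63, 57, 69, 101, 90, 98, 94, 93, 93, 89, 91, 89, 95, 118, 141, 144, 150, 154, 155, 154, 155]
500 [120, 123, 119, 124, 122, 124, 129, 131, 129, 125, 112, 99, 96, 99, 99, 97, 90, 98, 118, 137, 147, 151, 143, 117, 125, 125]
508 [124, 127, 126, 124, 127, 123, 128, 124, 122, 126, 123, 128, 126, 118, 98, 101, 94, 95, 118, 143, 140, 121, 126, 122, 122, 126]
515 [126, 125, 120, 129, 123, 124, 125, 124, 124, 125, 127, 125, 124, 115, 101, 100, 91, 97, 115, 119, 119, 121, 122, 123, 122, 123]
540 [98, 104, 97, 101, 100, 102, 98, 81, 90, 94, 93, 91, 89, 91, 91, 91, 90, 93, 120, 135, 132, 131, 129, 117, 119, 122]
560 [102, 102, 100, 106, 100, 99, 97, 87, 86, 87, 88, 92, 88, 93, 92, 93, 82, 97, 149, 206, 225, 228, 227, 232, 235, 228]
```

```bash
python3 - <<'E'
from h import *
c=r.get_calibration("wrist"); p=cv2.imread("w5.png"); g=cv2.cvtColor(p,cv2.COLOR_BGR2GRAY)
for u in [110,125,140,155,170]: print(u,g[200:222,u].tolist())
print(np.round(c["pose"],3).tolist())
J=np.array([[.9714,-.2375],[.2375,.9714]]); O=np.array([552.3,-108.9])
j=lambda uv,z: np.round((plane(c,uv,z)[:,:2]*1000-O)@J.T,1).tolist()
print("bar edge z32",j([[80,213.8],[200,213.8],[400,213.8],[560,213.8]],.032))
print("bar edge lower strip z10",j([[80,203.8],[400,203.5],[540,203.5]],.010))
print("post bottom",j([[512,209.3]],.0315),"block",j([[140,212]],.030))
cr=p[150:225,460:560].copy(); cl=p[150:225,90:190].copy()
cv2.imwrite("pics/z.png",cv2.resize(np.hstack([cl,cr]),None,fx=4,fy=4,interpolation=cv2.INTER_NEAREST))
E
```

```text
110 [171, 171, 172, 175, 174, 174, 172, 170, 172, 169, 154, 138, 90, 100, 138, 180, 193, 201, 211, 215, 215, 220]
125 [174, 175, 178, 178, 172, 175, 172, 173, 171, 167, 154, 138, 106, 97, 139, 176, 193, 201, 213, 214, 215, 217]
140 [179, 175, 175, 180, 182, 179, 176, 175, 178, 169, 159, 142, 96, 98, 143, 179, 194, 203, 213, 215, 215, 214]
155 [179, 180, 179, 180, 179, 179, 179, 175, 178, 171, 159, 134, 105, 100, 144, 180, 192, 200, 211, 218, 212, 215]
170 [178, 184, 179, 180, 183, 182, 174, 177, 177, 168, 157, 136, 96, 101, 141, 180, 194, 201, 209, 215, 216, 211]
[[-0.237, 0.936, 0.258, 0.594], [-0.971, -0.229, -0.062, -0.113], [0.001, -0.266, 0.964, 0.162], [0.0, 0.0, 0.0, 1.0]]
bar edge z32 [[14.4, 87.3], [14.4, 46.5], [14.4, -20.9], [14.4, -75.3]]
bar edge lower strip z10 [[13.9, 100.5], [13.9, -25.2], [14.0, -80.4]]
post bottom [[15.8, -59.0]] block [[14.6, 67.7]]
```

View pics/z.png

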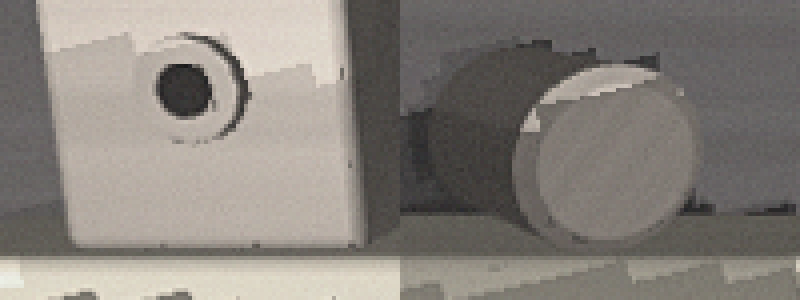

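The zoom shows the block face (left, row 212) and the chamfered post (right, row ~211) both at the bar's edge (row 213.8). The edge reads x = 14.4 mm in the jig's frame at both ends, so it is parallel. I'll press a little more to seat it, then back off and raise.

Request:
step_arm([
  [0.5,-0.1,0,0,0,0,0],
  [0.5,-0.1,0,0,0,0,0],
  [0.5,-0.2,0,0,0,0,0],
  [0,0,0,0,0,0,0],
])

```text
clock: 8.85
tool_pos: [0.5283, -0.0972, 0.0164]
eef_rot: [0.993, -0.12, -0.005, -0.0]
contact_force: [-11.2, 0.6, 7.4]
opening: 0.997
finger_force: 5.4
```

Force rose 3 N with no motion, so the bar is seated. I'll back straight off, raise, and measure the knob from the two views.

Request:
step_arm([
  [-1,0.2,0,0,0,0,0],
  [-1.5,0.4,0,0,0,0,0],
  [-3,0.7,0,0,0,0,0],
  [-5,1.2,0,0,0,0,0],
  [-8,2,0,0,0,0,0],
  [-8,2,0,0,0,0,0],
  [-4,1,8,0,0,0,0],
  [0,0,20,0,0,0,0],
  [0,0,35,0,0,0,0],
  [0,0,40,0,0,0,0],
  [0,0,30,0,0,0,0],
  [0,0,0,0,0,0,0],
])

```text
clock: 10.05
tool_pos: [0.505, -0.0914, 0.1539]
eef_rot: [0.993, -0.12, 0.004, 0.0]
contact_force: [0.7, -0.4, -0.6]
opening: 0.999
finger_force: 0.0
```

```bash
python3 - <<'E'
from h import *
s=r.get_state(); print(s["tool_pos"],s["contact_force"],s["q"],s["eef_rot"])
def dark(n,box,th):
    p=cv2.imread(f"pics/{n}0.png"); x0,y0,x1,y1=box; g=p[y0:y1,x0:x1].max(2)
    k,l,st,ce=cv2.connectedComponentsWithStats((g<th).astype(np.uint8)); i=1+np.argmax(st[1:,4]); return st[i]+[x0,y0,0,0,0],ce[i]+[x0,y0]
C={n:r.get_calibration(n) for n in("top","side")}
st,ct=dark("top",(298,214,314,232),42); ss,cs=dark("side",(336,202,352,229),42); print(st,ct,ss,cs)
def tri(a,b):
    (o1,d1),(o2,d2)=ray(C["top"],a),ray(C["side"],b); d1,d2=d1[0],d2[0]
    t=np.linalg.lstsq(np.c_[d1,-d2],o2-o1,rcond=None)[0]; A,B=o1+t[0]*d1,o2+t[1]*d2; return (A+B)/2*1000,np.linalg.norm(A-B)*1000
print("knob 2view",tri(ct,cs)); print("knob top plane z.07",plane(C["top"],ct,.07)*1000)
print("sleeve top",plane(C["top"],[[368,202]],.104)*1000,"bell",plane(C["top"],[[419,291]],.06)*1000)
g=cv2.cvtColor(cv2.imread("pics/top0.png"),cv2.COLOR_BGR2GRAY)
print("pivot",plane(C["top"],[[340,242]],.048)*1000)
p,d=r.snapshot("top"); cv2.imwrite("top1.png",p); np.save("top1.npy",d)
E
```

```text
[ 0.50496282 -0.09137176  0.15387554] [ 0.74446718 -0.44439019 -0.64573488] [ 0.05837585  0.67565297  0.04952423  1.99760764 -0.06897066  0.46124881
 -1.65367771] [ 9.92713558e-01 -1.20420804e-01  4.31508129e-03  4.12799628e-05]
[301 220   8   8  48] [305.04166667 223.33333333] [342 211   3   1   3] [343. 211.]
knob 2view (array([633.93872533, -43.87143962,  87.12414115]), np.float64(2.9019372319237244))
knob top plane z.07 [[637.45772136 -43.57753102  70.        ]]
sleeve top [[ 679.539516   -171.73699143  104.        ]] bell [[ 500.78709188 -284.23997759   60.        ]]
pivot [[ 601.66974043 -117.9672258    48.        ]]
```

The arm is clear. Knob: the top-view ray at its height gives (637.5,-43.6), 80.5 mm from the pivot, so the strap points at about 63° in world axes (1.8 rad open). I'll move over the knob, turning the tool so the fingers straddle it tangentially.

Request:
step_arm([
  [9.5,3.35,0,0,0,-0.06,0],
  [9.5,3.35,0,0,0,-0.12,0],
  [9.5,3.35,0,0,0,-0.12,0],
  [9.5,3.35,0,0,0,-0.12,0],
  [9.5,3.35,0,0,0,-0.12,0],
  [9.5,3.35,0,0,0,-0.12,0],
  [9.5,3.35,0,0,0,-0.12,0],
  [9.5,3.35,0,0,0,-0.12,0],
  [9.5,3.35,0,0,0,-0.12,0],
  [9.5,3.35,0,0,0,-0.12,0],
  [9.5,3.35,0,0,0,-0.12,0],
  [9.5,3.35,0,0,0,-0.12,0],
  [9.5,3.35,0,0,0,-0.12,0],
  [9.5,3.35,0,0,0,-0.12,0],
  [0,0,0,0,0,-0.12,0],
  [0,0,0,0,0,-0.06,0],
  [0,0,0,0,0,0,0],
])

```text
clock: 11.8
tool_pos: [0.6138, -0.0647, 0.1497]
eef_rot: [-0.536, 0.844, 0.001, 0.003]
contact_force: [-0.2, -0.4, -0.0]
opening: 0.997
finger_force: 0.0
```

```bash
python3 - <<'E'
from h import *
from scipy.spatial.transform import Rotation as R
s=r.get_state(); print(s["tool_pos"],s["q"],R.from_quat(s["eef_rot"]).as_matrix()[:,0])
c=r.get_calibration("wrist"); p,d=r.snapshot("wrist"); cv2.imwrite("w6.png",p)
g=p.max(2); K=[]
m=((g<60)&(d>0)).astype(np.uint8); k,l,st,ce=cv2.connectedComponentsWithStats(m)
o=[i for i in range(1,k) if st[i][4]>60]
for i in o:
    q=deep(c,np.argwhere(l==i)[:,::-1],d)*1000; print(st[i],np.round(ce[i]),np.round(np.median(q,0),1),np.round(plane(c,ce[i],.082)*1000,1))
E
```

```text
[ 0.61382303 -0.06469959  0.14973564] [-0.4310998   1.0143093   0.9732768   1.70490169 -0.9989315   0.99796973
 -2.65408781] [-0.42506031 -0.90513853 -0.00692596]
[353   0  14  12 142] [359.   5.] [ 534.1 -181.8   32.5] [[ 543.6 -171.2   82. ]]
[362  51  13  15 104] [368.  58.] [ 541.  -152.8   32.4] [[ 549.2 -147.8   82. ]]
[ 115   99   84   67 2771] [166. 131.] [ 666.4 -163.1   57. ] [[ 659.1 -159.9   82. ]]
[298 153  14  14 152] [305. 160.] [ 601.9 -114.4   48.5] [[ 599.6 -116.    82. ]]
[384 194  13  12 120] [390. 199.] [562.5 -65.7  32.5] [[566.7 -77.   82. ]]
[ 411  205   30   71 1205] [427. 237.] [546.1 -23.5  10.2] [[555.8 -48.1  82. ]]
[560 206   6  48  64] [564. 227.] [450.2  14.3  10.3] [[484.2 -20.9  82. ]]
[322 214  17  25 104] [331. 225.] [607.6 -61.4  10.4] [[601.9 -77.2  82. ]]
[391 236  12  12 111] [396. 241.] [569.5 -36.5  32.5] [[572.4 -53.3  82. ]]
[539 255  28  32  90] [559. 276.] [462.4  52.9   9.6] [[494.6   6.1  82. ]]
[289 269  29  44 590] [306. 286.] [632.1 -48.   72.7] [[630.5 -50.6  82. ]]
[  315   279   325   151 17389] [541. 355.] [561.8 -59.5 224.2] [[519.2  51.7  82. ]]
[    0   295   640   185 41705] [243. 430.] [622.9 -91.  249.2] [[711.7  23.1  82. ]]
[254 345  60   3  73] [287. 345.] [607.5 -91.8 227.5] [[657.5 -20.5  82. ]]
[ 50 354  17  19 103] [ 57. 361.] [ 648.1 -109.   230.8] [[792.8 -70.6  82. ]]
```

Joint 7 ran to its limit in that turning direction and the tool stopped short. I'll unwind and come in the other way, a half turn round, which is the same grasp.

Request:
step_arm([
  [0,0,0,0,0,0.06,0],
  [0,0,0,0,0,0.12,0],
  [0,0,0,0,0,0.12,0],
  [0,0,0,0,0,0.12,0],
  [0,0,0,0,0,0.12,0],
  [0,0,0,0,0,0.12,0],
  [0,0,0,0,0,0.12,0],
  [0,0,0,0,0,0.12,0],
  [0,0,0,0,0,0.12,0],
  [0,0,0,0,0,0.12,0],
  [0,0,0,0,0,0.12,0],
  [0,0,0,0,0,0.12,0],
  [0,0,0,0,0,0.12,0],
  [0,0,0,0,0,0.12,0],
  [0,0,0,0,0,0.12,0],
  [0,0,0,0,0,0.06,0],
  [0,0,0,0,0,0,0],
])

```text
clock: 13.55
tool_pos: [0.6169, -0.0617, 0.151]
eef_rot: [0.995, -0.102, -0.005, -0.003]
contact_force: [-0.0, -0.9, 0.0]
opening: 0.997
finger_force: 0.0
```

```bash
python3 - <<'E'
from h import *
s=r.get_state(); print(s["clock"],s["tool_pos"],s["q"],s["eef_rot"])
E
```

```text
13.55 [ 0.61689053 -0.06173092  0.15104947] [-0.24657995  0.85927685  0.52225534  1.67174977 -0.57654635  0.78033173
 -1.2253921 ] [ 0.99475765 -0.10209019 -0.0049901  -0.00314829]
```

Request:
step_arm([
  [2,1.5,0,0,0,0.05,0],
  [2,1.5,0,0,0,0.12,0],
  [2,1.5,0,0,0,0.12,0],
  [2,1.5,0,0,0,0.12,0],
  [2,1.5,0,0,0,0.12,0],
  [2,1.5,0,0,0,0.12,0],
  [2,2,0,0,0,0.12,0],
  [2,2,0,0,0,0.12,0],
  [2,2,0,0,0,0.12,0],
  [2,1,0,0,0,0.12,0],
  [1,1,0,0,0,0.12,0],
  [0,0,0,0,0,0.05,0],
  [0,0,0,0,0,0,0],
])

```text
clock: 14.85
tool_pos: [0.6375, -0.0452, 0.151]
eef_rot: [0.854, 0.52, -0.005, 0.001]
contact_force: [-0.8, -0.6, 0.1]
opening: 0.998
finger_force: 0.0
```

```bash
python3 - <<'E'
from h import *
from scipy.spatial.transform import Rotation as R
s=r.get_state(); print(s["clock"],s["tool_pos"],s["q"],R.from_quat(s["eef_rot"]).as_matrix().round(3).tolist())
c=r.get_calibration("wrist"); p,d=r.snapshot("wrist"); cv2.imwrite("w7.png",p); g=p.max(2)
m=((g<60)&(d>0)).astype(np.uint8); k,l,st,ce=cv2.connectedComponentsWithStats(m)
for i in range(1,k):
    if st[i][4]<60: continue
    q=deep(c,np.argwhere(l==i)[:,::-1],d)*1000; zm=np.median(q[:,2])
    if 40<zm<110:
        t=q[(q[:,2]>79)&(q[:,2]<86)]; print(st[i],np.round(ce[i]),np.round(np.median(q,0),1),len(t),np.round(t.mean(0),1) if len(t) else "", np.round(np.ptp(t,0),1) if len(t) else "")
E
```

```text
14.85 [ 0.63746946 -0.04524824  0.15097361] [-0.10012106  0.82366476  0.17791656  1.60234645 -0.18258147  0.73955823
 -0.31949127] [[0.46, 0.888, -0.008], [0.888, -0.46, -0.007], [-0.01, -0.004, -1.0]]
[303 218  31  43 943] [318. 242.] [638.3 -39.7  81.1] 608 [637.4 -41.7  81.8] [16.7 15.1  5.3]
```

The knob top reads (637.4,-41.7) from here, in agreement with the top view and almost under the TCP. I'll descend around it and part-close to cage it.

Request:
step_arm([
  [0,1,-10,0,0,0.01,0],
  [0,1,-20,0,0,0.01,0],
  [0,0,-20,0,0,0,0],
  [0,0,-20,0,0,0,0],
  [0,0,-15,0,0,0,0],
  [0,0,-10,0,0,0,0],
  [0,0,-6,0,0,0,0.3],
  [0,0,0,0,0,0,0.62],
  [0,0,0,0,0,0,0.62],
  [0,0,0,0,0,0,0.62],
  [0,0,0,0,0,0,0.62],
  [0,0,0,0,0,0,0.62],
])

```text
clock: 16.1
tool_pos: [0.6375, -0.0437, 0.0506]
eef_rot: [0.849, 0.529, -0.005, 0.002]
contact_force: [0.1, -0.3, 0.4]
opening: 0.478
finger_force: 0.0
```

```bash
python3 - <<'E'
from h import *
s=r.get_state(); print(s["clock"],s["tool_pos"],s["opening"],s["contact_force"])
P=np.array([602.1,-115.9]); v0=None
for a in np.arange(64,173,5.73): # 0.1 rad
    w=P+80*np.array([np.cos(np.radians(a)),np.sin(np.radians(a))]); print(round(a,1),np.round(w,1),np.round(w-v0,1) if v0 is not None else ""); v0=w
E
```

```text
16.1 [ 0.63749792 -0.0437121   0.05056259] 0.47843158927517104 [ 0.05313399 -0.27659729  0.39172017]
64.0 [637.2 -44. ] 
69.7 [629.8 -40.9] [-7.4  3.1]
75.5 [622.2 -38.5] [-7.6  2.4]
81.2 [614.4 -36.8] [-7.8  1.6]
86.9 [606.4 -36. ] [-8.   0.8]
92.7 [598.4 -36. ] [-8.  0.]
98.4 [590.4 -36.8] [-8.  -0.8]
104.1 [582.6 -38.3] [-7.8 -1.6]
109.8 [574.9 -40.6] [-7.6 -2.3]
115.6 [567.6 -43.7] [-7.4 -3.1]
121.3 [560.5 -47.5] [-7.  -3.8]
127.0 [553.9 -52. ] [-6.6 -4.5]
132.8 [547.8 -57.2] [-6.1 -5.1]
138.5 [542.2 -62.9] [-5.6 -5.7]
144.2 [537.2 -69.1] [-5.  -6.2]
150.0 [532.9 -75.8] [-4.3 -6.7]
155.7 [529.2 -83. ] [-3.7 -7.1]
161.4 [526.3 -90.4] [-2.9 -7.4]
167.1 [524.1 -98.1] [-2.2 -7.7]
172.9 [ 522.7 -106. ] [-1.4 -7.9]
```

Request:
step_arm([
  [-3.7,1.6,0,0,0,0.05,0.65],
  [-3.7,1.5,0,0,0,0.05,0.65],
  [-3.8,1.2,0,0,0,0.05,0.65],
  [-3.8,1.2,0,0,0,0.05,0.65],
  [-3.9,0.8,0,0,0,0.05,0.65],
  [-3.9,0.8,0,0,0,0.05,0.65],
  [-4,0.4,0,0,0,0.05,0.65],
  [-4,0.4,0,0,0,0.05,0.65],
  [-4,0,0,0,0,0.05,0.65],
  [-4,0,0,0,0,0.05,0.65],
  [-4,-0.4,0,0,0,0.05,0.65],
  [-4,-0.4,0,0,0,0.05,0.65],
  [-3.9,-0.8,0,0,0,0.05,0.65],
  [-3.9,-0.8,0,0,0,0.05,0.65],
  [-3.8,-1.1,0,0,0,0.05,0.65],
  [-3.8,-1.2,0,0,0,0.05,0.65],
  [-3.7,-1.5,0,0,0,0.05,0.65],
  [-3.7,-1.6,0,0,0,0.05,0.65],
  [-3.5,-1.9,0,0,0,0.05,0.65],
  [-3.5,-1.9,0,0,0,0.05,0.65],
])

```text
clock: 18.1
tool_pos: [0.5612, -0.0471, 0.0505]
eef_rot: [0.49, 0.872, -0.004, 0.005]
contact_force: [0.4, 1.1, -0.0]
opening: 0.353
finger_force: 0.3
```

```bash
python3 - <<'E'
from h import *
s=r.get_state(); print(s["clock"],s["tool_pos"],s["opening"],s["contact_force"],s["q"],s["eef_rot"])
E
```

```text
18.1 [ 0.56115012 -0.04713542  0.05045292] 0.35323759177268077 [ 0.36196596  1.06989953 -0.04727963] [ 0.04573311  0.89327974 -0.08544301  1.88858068  0.21812561  0.36512058
  0.33413299] [ 0.4903104   0.87152847 -0.00361628  0.00455672]
```

Request:
step_arm([
  [-3.3,-2.2,0,0,0,0.05,0.65],
  [-3.3,-2.3,0,0,0,0.05,0.65],
  [-3.1,-2.5,0,0,0,0.05,0.65],
  [-3,-2.6,0,0,0,0.05,0.65],
  [-2.8,-2.8,0,0,0,0.05,0.65],
  [-2.8,-2.9,0,0,0,0.05,0.65],
  [-2.5,-3.1,0,0,0,0.05,0.65],
  [-2.5,-3.1,0,0,0,0.05,0.65],
  [-2.2,-3.3,0,0,0,0.05,0.65],
  [-2.1,-3.4,0,0,0,0.05,0.65],
  [-1.9,-3.5,0,0,0,0.05,0.65],
  [-1.8,-3.6,0,0,0,0.05,0.65],
  [-1.5,-3.7,0,0,0,0.05,0.65],
  [-1.4,-3.7,0,0,0,0.05,0.65],
  [-0.6,-1.9,0,0,0,0.03,0.65],
  [-0.5,-2,0,0,0,0.02,0.65],
  [0,0,0,0,0,0,0.65],
])

```text
clock: 19.8
tool_pos: [0.5254, -0.0944, 0.0502]
eef_rot: [0.138, 0.99, -0.002, 0.005]
contact_force: [0.1, 0.1, 0.3]
opening: 0.349
finger_force: 0.0
```

Request:
step_arm([
  [-0.3,-1.5,0,0,0,0,0.65],
  [-0.3,-1.5,0,0,0,0,0.65],
  [-0.2,-1,0,0,0,0,0.65],
  [-0.2,-1,0,0,0,0,0.65],
  [-0.2,-1,0,0,0,0,0.65],
  [-0.2,-1,0,0,0,0,0.65],
  [-0.2,-1,0,0,0,0,0.65],
  [0,0,0,0,0,0,0.65],
])

```text
clock: 20.6
tool_pos: [0.5237, -0.1019, 0.0501]
eef_rot: [0.138, 0.99, -0.002, 0.005]
contact_force: [-0.9, 1.8, -0.3]
opening: 0.351
finger_force: 0.4
```

Request:
step_arm([
  [-0.1,-0.7,0,0,0,0,0.65],
  [-0.1,-0.7,0,0,0,0,0.65],
  [-0.1,-0.7,0,0,0,0,0.65],
  [0,0,0,0,0,0,0.65],
])

```text
clock: 21.0
tool_pos: [0.5237, -0.1022, 0.0501]
eef_rot: [0.137, 0.991, -0.001, 0.005]
contact_force: [-0.8, 5.2, -0.6]
opening: 0.349
finger_force: 2.6
```

The force climbs with no motion, so the strap is at its end stop. I'll re-centre around the knob, lift straight off and retreat.

Request:
step_arm([
  [0.2,1,0,0,0,0,0.65],
  [0.4,2.2,0,0,0,0,0.65],
  [0.4,2.2,0,0,0,0,0.6],
  [0.3,1.2,0,0,0,0,0.6],
  [0,0,0,0,0,0,0.6],
  [0,0,5,0,0,0,0.6],
  [0,0,15,0,0,0,0.6],
  [0,0,25,0,0,0,0.6],
  [0,0,35,0,0,0,0.6],
  [0,0,40,0,0,0,0.6],
  [0,0,40,0,0,0,0.6],
  [0,0,20,0,0,0,0.6],
  [-10,20,0,0,0,0,0.6],
  [-20,35,0,0,0,0,0.6],
  [-20,40,0,0,0,0,0.6],
  [-20,40,0,0,0,0,0.6],
  [-20,40,0,0,0,0,0.6],
  [-20,40,0,0,0,0,0.6],
  [-10,20,0,0,0,0,0.6],
  [0,0,0,0,0,0,0.6],
])

```text
clock: 23.0
tool_pos: [0.4033, 0.1406, 0.2308]
eef_rot: [0.135, 0.991, -0.002, 0.005]
contact_force: [-0.0, -0.2, 0.3]
opening: 0.402
finger_force: 0.0
```

```bash
python3 - <<'E'
from h import *
s=r.get_state(); print(s["clock"],s["tool_pos"],s["contact_force"])
p,d=r.snapshot("top"); cv2.imwrite("top2.png",p); cv2.imwrite("side2.png",r.snapshot("side")[0])
A=cv2.resize(p[190:350,230:450],None,fx=3.6,fy=3.6,interpolation=cv2.INTER_CUBIC); cv2.imwrite("pics/top2c.png",cv2.convertScaleAbs(A,alpha=1.6))
c=r.get_calibration("top"); g=cv2.cvtColor(p,cv2.COLOR_BGR2GRAY)
q=np.zeros(g.shape,np.uint8); cv2.fillConvexPoly(q,np.array([[285,214],[403,243],[381,336],[262,306]]),1)
k,l,st,ce=cv2.connectedComponentsWithStats(((g>103)&(q>0)).astype(np.uint8))
J=np.array([[.9714,-.2375],[.2375,.9714]]); O=np.array([552.3,-108.9])
for i in range(1,k):
    if st[i][4]>15:
        ct=max(cv2.findContours((l==i).astype(np.uint8),0,2)[0],key=cv2.contourArea)
        R=cv2.minAreaRect(plane(c,ct[:,0].astype(float),.032)[:,:2].astype(np.float32)*1000); print(st[i],R,np.round(J@(np.array(R[0])-O),1))
E
```

```text
23.0 [0.40334143 0.14062555 0.2307566 ] [-0.0089779  -0.15837395  0.31736615]
[ 293  237   88   47 1498] ((573.508056640625, -115.22730255126953), (189.11489868164062, 81.39737701416016), 78.99832153320312) [22.1 -1.1]
```

View pics/top2c.png

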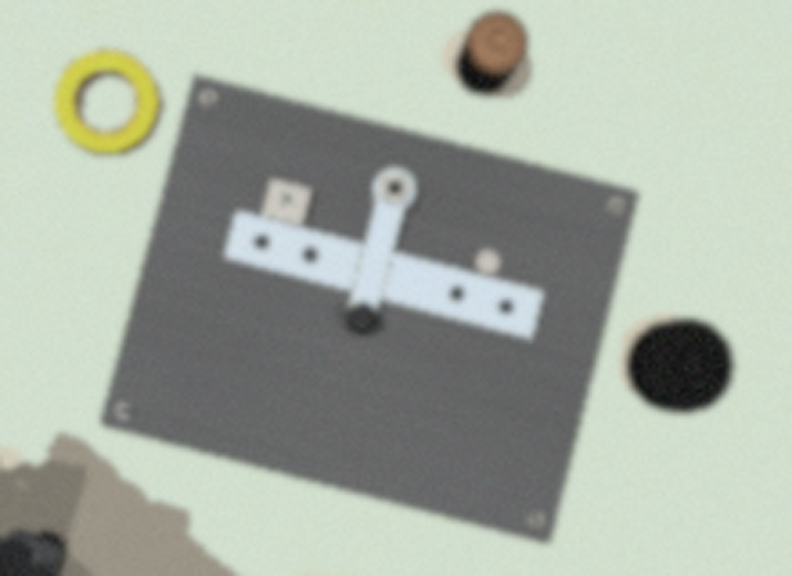

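The final view shows the bar against the block (288,220) and the post (487,262), and the strap square across it with its knob at (363,320). Sleeve, bell and tape stand where they were. One numeric check of the bar's angle and the bystanders, then I'll hand in.

```bash
python3 - <<'E'
from h import *
p=cv2.imread("top2.png"); c=r.get_calibration("top"); g=cv2.GaussianBlur(cv2.cvtColor(p,cv2.COLOR_BGR2GRAY),(3,3),0).astype(float)
J=np.array([[.9714,-.2375],[.2375,.9714]]); O=np.array([552.3,-108.9])
pts=[]
for u in list(range(300,322))+list(range(340,372)):
    for v in range(285,245,-1):
        if g[v,u]<92<=g[v-1,u]: pts.append([u,v-(92-g[v,u])/(g[v-1,u]-g[v,u])]); break
w=(plane(c,pts,.032)[:,:2]*1000-O)@J.T
k=np.polyfit(w[:,1],w[:,0],1); print(len(pts),"slope rad",k[0],"x of -x side at y=0",k[1])
a=cv2.imread("pics/top0.png"); 
for n,(x0,y0,x1,y1) in dict(sleeve=(350,185,385,222),bell=(400,272,440,310),tape=(240,200,278,235)).items():
    print(n,np.abs(a[y0:y1,x0:x1].astype(int)-p[y0:y1,x0:x1]).mean().round(2))
if abs(k[0])<.012: print(r.finish_job())
E
```

```text
54 slope rad 0.0021712147623416636 x of -x side at y=0 -15.59368066049623
sleeve 8.15
bell 6.88
tape 8.63
the job is handed in; nothing more can be done
None
```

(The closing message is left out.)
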